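Tap two display stones back into the seats of their plinths

TASK

The table was bumped and two of the three display stones, the crystal point and the flame-shaped one, now stand off-centre on the ledges of their plinths. With the fingertips, nudge each of them with light taps, low down at its foot where it cannot topple, until it drops into the round seat in the middle of its own plinth and stands upright there; do not grip, lift or topple a stone. Leave the plinths where they stand, do not touch the obelisk, and leave the other things on the table in place.

Things in the scene. Friction and masses are not known exactly. Their poses are not given: they have to be found in the camera images.
- point: White polished crystal point, loose, 0.1 kg: a six-sided column, flat foot 34 mm across corners (29 mm across flats), a little slimmer at 45 mm, six-sided tip at 66 mm. It starts upright on the ledge of plinth_point, its foot's centre 30 to 35 mm from the plinth's centre in any direction, overhanging the edge slightly. Origin: centre of its foot; z up its axis.
- plinth_point: Turned reddish-brown wooden plinth, round, 92 mm across, 34 mm high, loose (0.6 kg). In the middle of its top is a round felt-lined seat, 42 mm across, 4 mm deep (its floor 30 mm above the underside), with a flat 25 mm wide ledge round it. Origin: centre of the underside; z up. Carries the point, which may topple if pushed over 20 mm above its foot or past the seat's far wall.
- flame: Beige polished flame-shaped stone, loose, 0.13 kg, round: flat foot 32 mm across, belly 36 mm across 9 to 18 mm above it, blunt tip at 64 mm. Starts like the point, on the ledge of plinth_flame. Origin: centre of its foot; z up its axis. Both stones slide upright until about 12 mm off centre, then rock into the seat leaning up to 14 degrees, and drop home upright within about 4 mm.
- plinth_flame: Turned reddish-brown wooden plinth, round, 92 mm across, 34 mm high, loose (0.6 kg). In the middle of its top is a round felt-lined seat, 42 mm across, 4 mm deep (its floor 30 mm above the underside), with a flat 25 mm wide ledge round it. Origin: centre of the underside; z up. Carries the flame-shaped stone.
- obelisk: A small grey-green four-sided obelisk, loose, foot 25 mm square, 64 mm high, already standing in the seat of plinth_obelisk: to be left alone. Origin: centre of its foot; z up.
- plinth_obelisk: Turned reddish-brown wooden plinth, round, 92 mm across, 34 mm high, loose (0.6 kg). In the middle of its top is a round felt-lined seat, 42 mm across, 4 mm deep (its floor 30 mm above the underside), with a flat 25 mm wide ledge round it. Origin: centre of the underside; z up. This one carries the obelisk. The three plinths stand in a row in any order.
- loupe: Folding steel loupe, 25 x 45 x 14 mm, lying between two plinths: a bystander. Origin: centre of its underside.
- jar: Round black gem jar, 33 mm across, 22 mm high, standing between two plinths: a bystander. Origin: centre of its underside.
- loose_stone: Grey-blue polished palm stone, 38 x 30 x 22 mm, lying between two plinths: a bystander. Origin: centre of its underside.
- marker: Black and white marker pen, 17 x 135 x 16 mm, lying behind the plinths along the table's far edge: a bystander. Origin: centre of its underside.
Things that resemble listed ones, but are neither listed nor needed, are in the scene too. Leave any pink look-alike of the flame alone.

How it is judged:
By the outcome, as a careful person would: the job done as asked, in the order asked, and still so for the second after the job is handed in, with the robot touching nothing.
It also fails if it takes over 64 s, if anything falls off the work surface, if the arm or the gripper's body presses on something with over 40 N, if the wrist force passes 120 N, or if a joint passes its speed limit or range.

ROBOT

A 6-joint arm with a two-finger parallel gripper is mounted at the origin on the work surface; the furniture and walls round the work are solid. World frame = base frame: x ahead of the robot, y to its left, z up, the work surface at z = 0. Lengths are in mm, angles in rad, forces in N, time in s.
With the tool pointing down it reaches from about 275 to 750 mm from the base axis. Payload 10.2 kg.
Tool frame: the origin (TCP) lies midway between the tips of the shut fingers; the grasp point (between the pads) lies 19 mm behind it; z points along the fingers, y is the line along which they close (so a half turn about z gives the same grasp; the last joint's range is limited). The gripper opens to 85 mm and grips with 20 to 120 N. Pads are 22 mm wide; open, the fingers measure 114 mm over their backs; the gripper's body (76 mm by 85 mm) begins 54 mm behind the grasp point. The pads swing forward as they close: fully open they stand 13 mm farther back than shut.
Start: joints at [1.011, 0.313, 1.498, -0, 1.331, -0.223], TCP at [173.509, 495.506, 231.294] pointing down, gripper open.
Joint ranges: [-2.94, 2.94], [-0.97, 2.17], [0.19, 2.56], [-1.23, 4.37], [0.02, 3.11], [-2.88, 2.88]. Speed limits (rad/s): [2.39, 2.39, 3.01, 3.14, 3.14, 3.14].

INTERFACE

Orientations are given as a unit quaternion [w, x, y, z].
In Python, from rig import ctrl gives the robot as it stands.
- The arm moves only by the tool send_rows, never from a script. Its argument "targets" is a list of rows, each a list of 7 numbers: the closure, from -1 (fully open) to 1 (shut), so that 0 is half open, then the shift along the tool's x, y, z in m, then the turn, a rotation vector about the tool's x, y, z in rad. In form: [[claw, dx, dy, dz, ax, ay, az], ...]. A call has exactly 10 rows; each row shifts and turns the commanded pose from where the row before left it, along the tool's axes as they then stand; what a row does not reach is not made up. A row lasts 1/8 s, in which the tool goes at most 62.5 mm and 10.7 degrees, less where a joint would pass 70% of its speed; a pose out of reach is approached as far as the arm can. A call with a gripper value outside its range is refused whole. The fingers move at their own pace and stop on an object; "squeeze" is the grip in N (left out, the last holds). Time passes only in rows, so rows that do not move let the fingers close, or fill a call up. It gives the time, the measured TCP pose, the force, the opening and the grip force at its end, in the units of the state.
- ctrl.sense(): the state, without advancing time (a new reading comes with each control period).
- ctrl.capture(name): name is "scene" or "top" or "wrist"; returns a dict with "img" (480x640x3 uint8, red, green, blue), "camera_matrix" (3x3 intrinsics, pixels), "R" (3x3) and "t" (3): a world point X has camera coordinates R X + t. Camera axes: x right, y down, z forward; pixel columns grow to the right and rows downward; lengths in mm; the calibration is good to about 2 mm. A picture is of the moment at which its call begins. There is no depth.
- ctrl.finish_job(): hands the job in; it is judged then, once.
Trained networks look in a picture, given as the dict that the camera call returned (one of the last four; its "shot" number tells which), for a name from the list of things; names that differ only in an ending like _2 or _b are one class to them, and where a whole thing is asked for, a point or a joint stands for the part that bears it (a point fixed in the world has none). Each returns a list of dicts, best first, with "score" (0 to 1); they miss things now and then, are a little off and sometimes report something else, mostly with a low value. They report only what shows in the picture. A call takes as long as a camera call. They do not tell look-alikes from the thing itself.
- ctrl.boxes_of(query, picture): "extent" ([left, top, width, height] in pixels, round what is visible of it).
- ctrl.landmark_of(query, picture): "point" ([column, row] in pixels: a listed point, or the origin of a listed thing).
The state is a dict: "time_s": time; "joints": joint angles; "dq": joint speeds; "tau": joint torques, N m; "eef_pos": TCP position; "ee_rot": TCP orientation; "force": force on the tool from outside, world axes, zero at the start; "wrist_torque": the same for the moment, N m; "grip_width": opening from 0.0 (shut) to 1.0 (fully open); "grip_force": force on a finger pad.
Only numpy, scipy, OpenCV 4.12 (cv2) and the standard library are available. Lean on these libraries where they do the work, as an engineer would, in place of code of your own. Each camera call takes 0.05 s, during which the arm holds its last target. There are 200 camera calls.

## Working session

There is one attempt and no reset: what is moved stays moved. The work goes in short steps, Python scripts to look and compute and a tool call to move; the robot and the scene stay as the last step left them, time stands still between calls to the robot, and variables do not carry over. Pictures are saved under pics/ and viewed, at most 10 in all, crops included, and the job is handed in when it is done.

Besides the shell and the picture viewer there is one more tool, called after ">>>" as name([rows], argument=value, ...), one row to a line, values as JSON. send_rows: Moves the arm, as the interface text tells. Its arguments: {"type":"object","properties":{"targets":{"type":"array"},"squeeze":{"type":"number"}},"required":["targets"]}

```bash
mkdir -p pics
cat > h.py <<'E'
import numpy as np, cv2
from rig import ctrl
def px2w(p,c,z):
    K,R,t=[np.array(c[k],float) for k in("camera_matrix","R","t")]
    d=R.T@np.linalg.solve(K,[p[0],p[1],1]); o=-R.T@t
    return (o+d*(z-o[2])/d[2]).round(1)
def save(c,n): cv2.imwrite("pics/"+n+".png",c["img"][:,:,::-1])
E
python3 - <<'E'
from h import *
for v in("top","scene"):
    c=ctrl.capture(v); save(c,v+"0")
    print(v,(-np.array(c["R"]).T@np.array(c["t"])).round())
    for q,z in dict(plinth_point=0,plinth_flame=0,plinth_obelisk=0,point=34,flame=34,obelisk=30,loupe=0,jar=0,loose_stone=0).items():
        for r in ctrl.landmark_of(q,c)[:3]: print(q,round(r["score"],2),np.round(r["point"]),px2w(r["point"],c,z)[:2])
s=ctrl.sense();print(s["time_s"],s["ee_rot"],s["eef_pos"])
E
```

```text
top [449.  -3. 898.]
plinth_point 0.71 [205. 244.] [469.2 259.5]
plinth_flame 0.89 [330. 242.] [479.2   2.8]
plinth_flame 0.58 [265. 262.] [434.6 134.5]
plinth_obelisk 0.61 [466. 248.] [ 471.5 -270.6]
point 0.7 [184. 242.] [472.2 292.6]
flame 0.71 [388. 259.] [ 446.3 -111. ]
flame 0.63 [320. 235.] [491.8  23.6]
obelisk 0.68 [469. 248.] [ 471.5 -268.8]
loupe 0.57 [265. 266.] [428.5 134.3]
jar 0.66 [394. 222.] [ 523.  -126.3]
loose_stone 0.74 [266. 205.] [553.4 135.9]
scene [ -84. -336.  690.]
plinth_point 0.84 [230. 213.] [472.5 264.8]
plinth_point 0.31 [465. 303.] [ 500.  -264.6]
plinth_flame 0.85 [331. 259.] [469.    2.7]
plinth_obelisk 0.73 [459. 314.] [ 469.5 -265. ]
point 0.65 [212. 199.] [461.8 298.1]
flame 0.82 [327. 236.] [490.9  23.8]
obelisk 0.75 [464. 304.] [ 471.8 -267.8]
loupe 0.84 [261. 250.] [419.2 137.1]
jar 0.5 [398. 268.] [ 516.  -123.8]
loose_stone 0.6 [296. 216.] [539.4 134.9]
1.0 [-3.74531433e-07  1.67591079e-01  9.85856597e-01 -2.57438072e-05] [173.51139339 495.49274452 231.2901695 ]
```

View pics/top0.png

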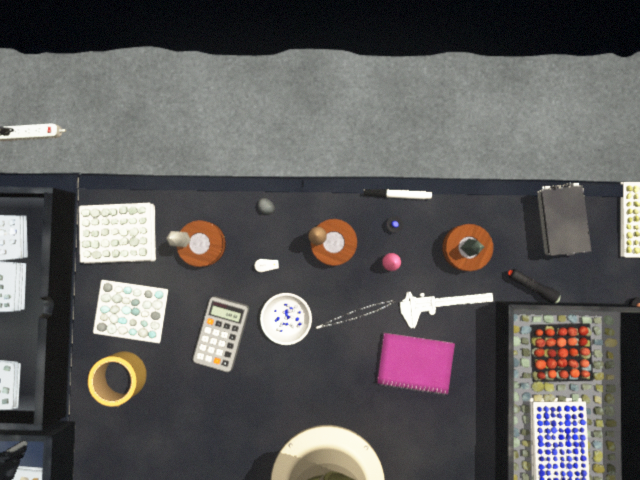

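View pics/scene0.png

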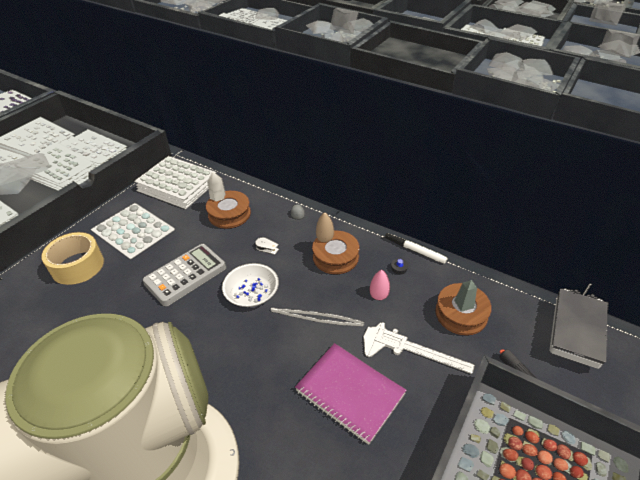

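The top view shows the point (180,239) left of its plinth (200,244), and the flame (317,235) up-left of its plinth (333,242). The obelisk is at (470,247) and the pink decoy at (391,261). The scene view agrees, with the point's white bead tray close by on its left. Next I refine the seat and foot positions and find where the wrist camera sits.

Run:
```python
from h import *
from scipy.spatial.transform import Rotation as Ro
c=ctrl.capture("wrist");s=ctrl.sense();q=s["ee_rot"];Rt=Ro.from_quat([q[1],q[2],q[3],q[0]]).as_matrix()
R=np.array(c["R"]);o=-R.T@np.array(c["t"])
print("cam in tool",(Rt.T@(o-s["eef_pos"])).round(1),"axis tool",(Rt.T@R[2]).round(2),"camx",(Rt.T@R[0]).round(2),c["camera_matrix"])
print(Rt.round(3))
# plinth discs in top view by colour
c=ctrl.capture("top");hsv=cv2.cvtColor(c["img"],cv2.COLOR_RGB2HSV)
for n,(x,y) in dict(point=(200,244),flame=(333,242)).items():
    m=cv2.inRange(hsv,(0,110,50),(14,255,255));m2=np.zeros_like(m);m2[y-32:y+32,x-32:x+32]=m[y-32:y+32,x-32:x+32]
    p=cv2.findNonZero(m2);(u,v),r=cv2.minEnclosingCircle(p);print(n,u,v,r,px2w((u,v),c,30))
    g=np.zeros_like(m);w=cv2.inRange(hsv,(0,0,110),(180,60,255));g[y-14:y+14,x-11:x+15]=w[y-14:y+14,x-11:x+15]
    u,v=cv2.findNonZero(g)[:,0].mean(0);print(" seat",u,v,px2w((u,v),c,30))
```

```text
cam in tool [  80.1   -1.1 -144.1] axis tool [-0.31 -0.    0.95] camx [-0.  1.  0.] [[422.51558684   0.         319.38768796]
 [  0.         422.51558684 241.57864884]
 [  0.           0.           1.        ]]
[[-0.944  0.33  -0.   ]
 [ 0.33   0.944 -0.   ]
 [-0.    -0.    -1.   ]]
point 200.51316833496094 243.9403839111328 24.662839889526367 [469.3 259.9  30. ]
 seat 198.875 243.0 [471.1 263.3  30. ]
flame 333.2296447753906 241.56239318847656 23.821760177612305 [479.   -3.6  30. ]
 seat 333.5705882352941 241.90588235294118 [478.4  -4.3  30. ]
```

>>> send_rows([
  [1,-0.047,-0.006,0.013,0,0,0],
  [1,-0.047,-0.006,0.013,0,0,0],
  [1,-0.047,-0.006,0.013,0,0,0],
  [1,-0.047,-0.006,0.013,0,0,0],
  [1,-0.047,-0.006,0.013,0,0,0],
  [1,-0.047,-0.006,0.013,0,0,0],
  [1,-0.047,-0.008,0.013,0,0,0],
  [1,0,0,0,0,0,-0.14],
  [1,0,0,0,0,0,-0.14],
  [1,0,0,0,0,0,-0.14],
], squeeze=20)

```text
time_s: 2.35
eef_pos: [469.6, 345.1, 140.2]
ee_rot: [-0.0, -0.044, 0.999, -0.0]
force: [0.3, 0.2, 0.7]
grip_width: 0.001
grip_force: 0.0
```

```bash
cat >> h.py <<'E'
from scipy.spatial.transform import Rotation as Ro
def look(n,stone,plinth,zf=34):
    c=ctrl.capture("wrist");save(c,n);s=ctrl.sense();q=s["ee_rot"];Rt=Ro.from_quat([q[1],q[2],q[3],q[0]]).as_matrix()
    e=np.array(s["eef_pos"]);print("t",s["time_s"],"tcp",e.round(1),"y axis",Rt[:,1].round(3),"F",np.round(s["force"],1),"grip",s["grip_width"])
    for q,z in((stone,zf),(plinth,0)):
        for r in ctrl.landmark_of(q,c)[:2]:
            w=px2w(r["point"],c,z); print(q,round(r["score"],2),np.round(r["point"]),w[:2],"tool",(Rt.T@(w-e)).round(1))
        for r in ctrl.boxes_of(q,c)[:1]: print("  box",np.round(r["extent"]))
    # red-brown disc rim at z=34 & seat
    return c,Rt,e
E
python3 -c "
from h import *
look('p1','point','plinth_point')"
```

```text
t 2.4 tcp [469.6 345.2 140.2] y axis [-0.093  0.996  0.   ] F [0.4 0.3 0.1] grip -0.005278973773897249
point 0.66 [236. 244.] [477.7 292.3] tool [ -3.2 -53.4 106.2]
  box [192. 220.  72.  78.]
plinth_point 0.9 [203. 213.] [469.3 262.4] tool [  8.  -82.4 140.2]
  box [113. 149. 156. 147.]
```

View pics/p1.png

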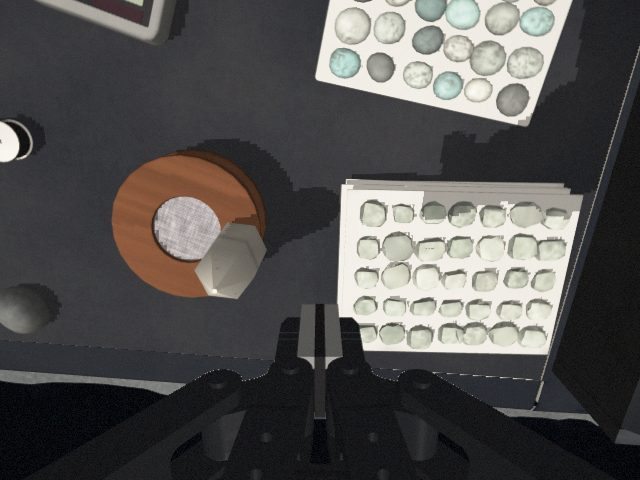

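The point (foot near (238,245)) overhangs the plinth's far-left rim. The seat is centred near (188,228), and the shut fingertips are at (320,305). I'll rectify this view on the ledge plane for exact offsets.

```bash
cat >> h.py <<'E'
def rect(c,ctr,z=34,half=75,s=4):
    g=np.arange(-half,half,1/s);X,Y=np.meshgrid(ctr[0]-g,ctr[1]+g,indexing="ij") # rows: -x down->up ; cols +y right
    P=np.stack([X,Y,np.full_like(X,z)],-1)@np.array(c["R"]).T+np.array(c["t"])
    p=P@np.array(c["camera_matrix"]).T;p=(p[...,:2]/p[...,2:]).astype(np.float32)
    return cv2.remap(c["img"],p[...,0],p[...,1],cv2.INTER_LINEAR)
E
python3 - <<'E'
from h import *
c={k:v for k,v in ctrl.capture("wrist").items()}
C=(470,275);im=rect(c,C,34)[::-1]  # up = +x
im=im.copy()
for k in range(-70,75,10):
    i=300+4*k
    cv2.line(im,(i,0),(i,600),(255,255,0) if k==0 else (90,90,90),1);cv2.line(im,(0,i),(600,i),(255,255,0) if k==0 else (90,90,90),1)
cv2.imwrite("pics/r1.png",im[:,:,::-1])
E
```

```text
(no output)
```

View pics/r1.png

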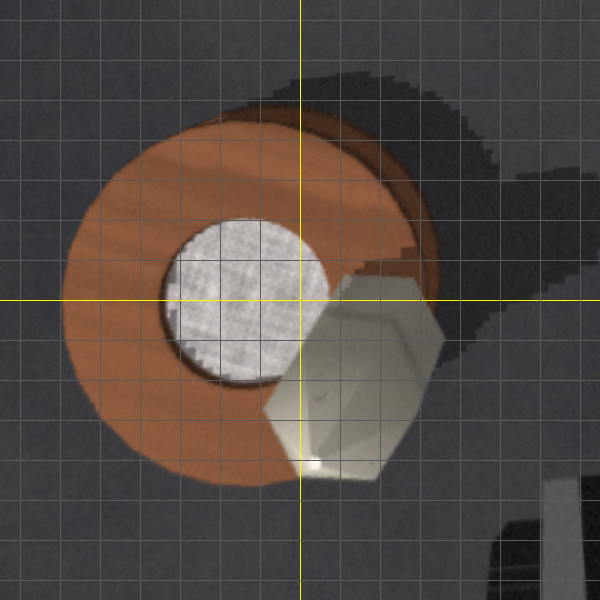

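>>> send_rows([
  [-0.4,0,0,0,0,0,0.164],
  [-0.4,0,0,0,0,0,0.164],
  [-0.4,-0.0103,-0.0232,0,0,0,0],
  [-0.4,-0.0103,-0.0232,0,0,0,0],
  [-0.4,0,0,0.01,0,0,0],
  [-0.4,0,0,0.01,0,0,0],
  [-0.4,0,0,0.005,0,0,0],
  [-0.4,0,0,0,0,0,0],
  [-0.4,0,0,0,0,0,0],
  [-0.4,0,0,0,0,0,0],
])

```text
time_s: 3.9
eef_pos: [478.3, 295.4, 115.6]
ee_rot: [0.0, 0.122, 0.993, 0.0]
force: [0.1, -0.0, -0.3]
grip_width: 0.7
grip_force: 0.0
```

```bash
python3 -c "
from h import *
look('p2','point','plinth_point')"
```

```text
t 3.95 tcp [478.3 295.3 115.5] y axis [0.242 0.97  0.   ] F [ 1.1 -0.5 -0.2] grip 0.6974190716798913
point 0.56 [319. 253.] [478.9 293.6] tool [-1.  -1.6 81.5]
  box [284. 227.  66.  88.]
plinth_point 0.69 [267. 235.] [470.6 261.1] tool [ -0.8 -35.1 115.5]
  box [182. 164. 157. 159.]
```

View pics/p2.png

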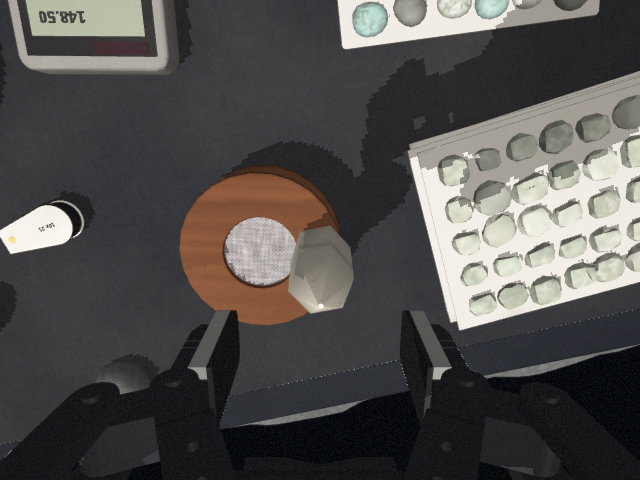

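The point (321,270) sits between the pads, whose inner faces are at columns 238 and 402, and the push line runs through the seat at (261,250). I'll descend straddling it and push with the inner face of the right-hand pad.

>>> send_rows([
  [-0.4,0,0,0.018,0,0,0],
  [-0.4,0,0,0.02,0,0,0],
  [-0.4,0,0,0.02,0,0,0],
  [-0.4,0,0,0.015,0,0,0],
  [-0.4,0,0,0.005,0,0,0],
  [-0.4,0,-0.003,0,0,0,0],
  [-0.4,0,-0.003,0,0,0,0],
  [-0.4,0,-0.002,0,0,0,0],
  [-0.4,0,-0.002,0,0,0,0],
  [-0.4,0,0,0,0,0,0],
])

```text
time_s: 5.4
eef_pos: [475.9, 285.4, 37.4]
ee_rot: [0.0, 0.122, 0.993, 0.0]
force: [0.5, -0.1, -0.2]
grip_width: 0.701
grip_force: 0.0
```

>>> send_rows([
  [-0.4,0,-0.002,0,0,0,0],
  [-0.4,0,-0.002,0,0,0,0],
  [-0.4,0,-0.002,0,0,0,0],
  [-0.4,0,-0.002,0,0,0,0],
  [-0.4,0,-0.002,0,0,0,0],
  [-0.4,0,-0.002,0,0,0,0],
  [-0.4,0,-0.002,0,0,0,0],
  [-0.4,0,-0.002,0,0,0,0],
  [-0.4,0,0,0,0,0,0],
  [-0.4,0,0,0,0,0,0],
])

```text
time_s: 6.65
eef_pos: [471.9, 270.0, 37.2]
ee_rot: [-0.0, 0.122, 0.993, -0.0]
force: [-0.5, 0.1, -0.2]
grip_width: 0.701
grip_force: 0.0
```

```bash
python3 -c "
from h import *
look('p3','point','plinth_point')"
```

```text
t 6.7 tcp [471.9 270.   37.2] y axis [ 0.242  0.97  -0.   ] F [ 0.8 -0.3 -0.6] grip 0.7003003387032216
point 0.58 [352. 321.] [475.8 280.9] tool [-1.2 11.5  3.2]
plinth_point 0.73 [305. 284.] [470.6 261.9] tool [-0.7 -8.2 37.3]
  box [183. 189. 236. 227.]
```

View pics/p3.png

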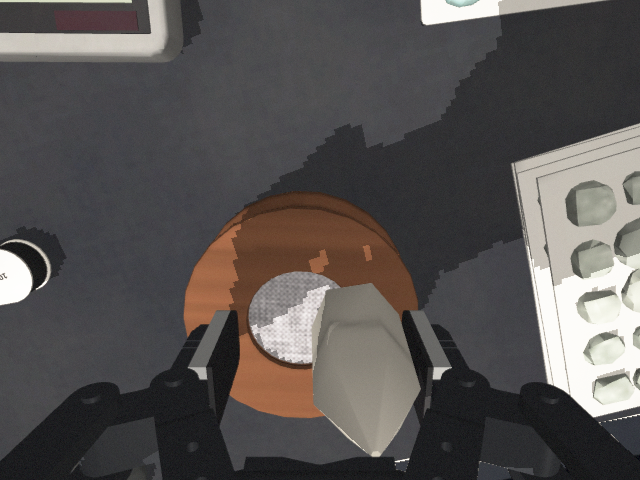

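The point has moved upright along the line: its foot is near (352,321), in contact with the right pad and about 20 mm from the seat centre. I'll continue.

>>> send_rows([
  [-0.4,0,-0.002,0,0,0,0],
  [-0.4,0,-0.002,0,0,0,0],
  [-0.4,0,-0.002,0,0,0,0],
  [-0.4,0,-0.002,0,0,0,0],
  [-0.4,0,-0.0015,0,0,0,0],
  [-0.4,0,-0.001,0,0,0,0],
  [-0.4,0,-0.001,0,0,0,0],
  [-0.4,0,-0.001,0,0,0,0],
  [-0.4,0,-0.001,0,0,0,0],
  [-0.4,0,0,0,0,0,0],
])

```text
time_s: 8.15
eef_pos: [468.6, 256.9, 37.3]
ee_rot: [-0.0, 0.122, 0.993, -0.0]
force: [0.7, -0.7, -0.4]
grip_width: 0.7
grip_force: 0.2
```

```bash
python3 -c "
from h import *
look('p4','point','plinth_point')"
```

```text
t 8.2 tcp [468.6 256.9  37.3] y axis [ 0.242  0.97  -0.   ] F [0.8 0.3 0.1] grip 0.6983935884927475
point 0.83 [359. 317.] [471.7 270.9] tool [ 0.4 14.3  3.3]
  box [286. 282. 114. 170.]
plinth_point 0.81 [337. 287.] [472.3 262.9] tool [-2.1  6.7 37.3]
  box [221. 190. 236. 221.]
```

View pics/p4.png

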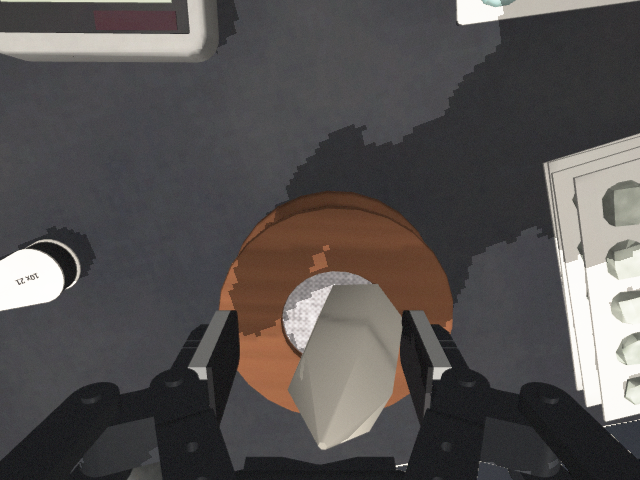

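The point now rocks into the seat: the foot is near (359,317) and the tip at (322,447) leans toward the far side. I'll push a few mm more, slowly, and from here check numerically by comparing the tip pixel with where an upright seated stone's tip would appear.

>>> send_rows([
  [-0.4,0,-0.001,0,0,0,0],
  [-0.4,0,-0.001,0,0,0,0],
  [-0.4,0,-0.001,0,0,0,0],
  [-0.4,0,-0.001,0,0,0,0],
  [-0.4,0,-0.001,0,0,0,0],
  [-0.4,0,-0.001,0,0,0,0],
  [-0.4,0,0,0,0,0,0],
  [-0.4,0,0,0,0,0,0],
  [-0.4,0,0,0,0,0,0],
  [-0.4,0,0,0,0,0,0],
])

```text
time_s: 9.65
eef_pos: [467.2, 251.1, 37.3]
ee_rot: [-0.0, 0.122, 0.993, -0.0]
force: [-1.5, -0.9, -0.1]
grip_width: 0.699
grip_force: 0.0
```

```bash
cat >> h.py <<'E'
def w2px(X,c):
    p=np.array(c["camera_matrix"])@(np.array(c["R"])@np.array(X,float)+np.array(c["t"]));return (p[:2]/p[2]).round(1)
def chk(n,stone,plinth,ctr,h):
    c,Rt,e=look(n,stone,plinth,32)
    print("centre in tool",(Rt.T@(np.array([*ctr,30])-e)).round(1),"upright tip at",w2px([*ctr,30+h],c),"foot",w2px([*ctr,30],c))
    b=ctrl.boxes_of(stone,c)
    if b:
        x,y,w,hh=b[0]["extent"];print("box",round(b[0]["score"],2),"L",round(x),"R",round(x+w),"T",round(y),"B",round(y+hh))
        pts=np.array([w2px([ctr[0]+r*np.cos(a),ctr[1]+r*np.sin(a),30+z],c) for r,z in((17,0),(16,45),(1,h)) for a in np.arange(0,6.3,.2)])
        print("pred LR TB",pts.min(0),pts.max(0))
    return c
E
python3 -c "
from h import *
chk('p5','point','plinth_point',(470.8,261.5),66)"
```

```text
t 9.7 tcp [467.2 251.1  37.3] y axis [ 0.242  0.97  -0.   ] F [-0.5  0.3 -0.2] grip 0.7007932767083561
point 0.92 [352. 314.] [469.4 262.5] tool [ 0.6 11.6  5.3]
  box [309. 278. 109. 167.]
plinth_point 0.67 [348. 286.] [471.9 262.6] tool [-1.8 12.3 37.3]
  box [235. 189. 234. 230.]
centre in tool [-1.  11.   7.3] upright tip at [367.8 441.4] foot [350.  315.7]
box 0.85 L 309 R 418 T 278 B 445
pred LR TB [306.8 276.6] [413.8 444.5]
```

The numbers show the point seated: box (309–418, 278–445) against predicted (307–414, 277–445). Now I centre, rise, and go over to the flame.

>>> send_rows([
  [-0.4,0,0.005,0,0,0,0],
  [-0.4,0,0.005,0,0,0,0],
  [-0.4,0,0,-0.02,0,0,0],
  [-0.4,0,0,-0.035,0,0,0],
  [-0.4,0,0,-0.04,0,0,0],
  [-0.4,-0.0148,-0.0468,0,0,0,0],
  [-0.4,-0.0148,-0.0468,0,0,0,0],
  [-0.4,-0.0148,-0.0468,0,0,0,0],
  [-0.4,-0.0148,-0.0468,0,0,0,0],
  [-0.4,-0.0148,-0.0468,0,0,0,0],
])

```text
time_s: 11.2
eef_pos: [484.9, 14.5, 132.5]
ee_rot: [0.0, 0.122, 0.993, -0.0]
force: [1.3, 0.7, 0.6]
grip_width: 0.697
grip_force: 0.0
```

Run:
```python
from h import *
c,Rt,e=look('f1','flame','plinth_flame')
C=(480,10);im=rect(c,C,34)[::-1].copy()
for k in range(-70,75,10):
    i=300+4*k
    cv2.line(im,(i,0),(i,600),(255,255,0) if k==0 else (90,90,90),1);cv2.line(im,(0,i),(600,i),(255,255,0) if k==0 else (90,90,90),1)
cv2.imwrite("pics/r2.png",im[:,:,::-1])
```

```text
t 11.25 tcp [485.5   9.9 132.5] y axis [ 0.245  0.97  -0.002] F [ 0.8 -3.3 -0.1] grip 0.7029784777000193
flame 0.92 [110. 213.] [ 437.3 -102.9] tool [  19.2 -121.    98.7]
flame 0.74 [343. 248.] [491.9  26.3] tool [-2.1 17.6 98.5]
  box [ 49. 191.  87.  65.]
plinth_flame 0.83 [292. 224.] [478.2  -4.5] tool [  3.7 -15.6 132.5]
  box [214. 155. 150. 153.]
```

View pics/r2.png

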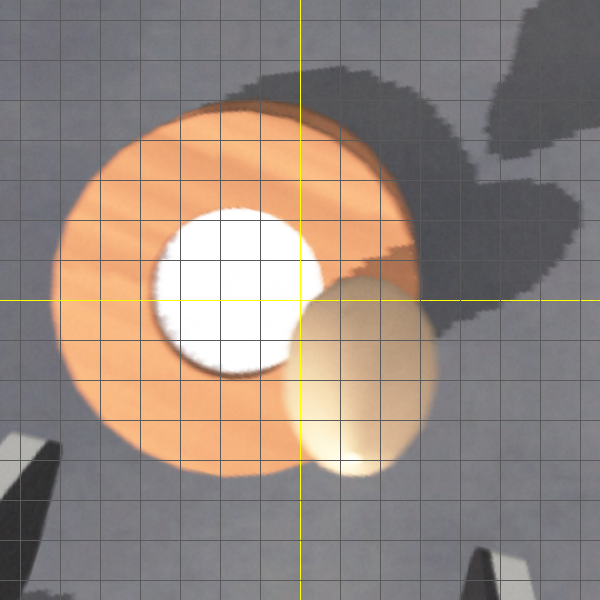

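The rectified view shows the seat centre at (236,293), giving about (478,-6), and the flame's belly centred near column 360. The arm was still settling in that shot, so I'll re-measure at rest and fit the belly at its own height.

Run:
```python
from h import *
c,Rt,e=look('f2','flame','plinth_flame')
C=(480,10)
def hsv(z): return cv2.cvtColor(rect(c,C,z)[::-1].copy(),cv2.COLOR_RGB2HSV)
w=lambda p:(C[0]+(p[1]-300)/4,C[1]+(p[0]-300)/4)
h=hsv(34); 
for (c0,r0) in((350,330),(360,360),(380,400),(100,300),(236,440),(340,250),(410,260)): print(h[r0,c0],end=" ")
m=cv2.inRange(h,(0,0,200),(180,50,255));n,l,st,ce=cv2.connectedComponentsWithStats(m);k=l[290,220];print("\nseat",st[k][:4], "full-left/top circle -> ",w((st[k][0]+84,st[k][1]+84)))
p=[];
for a in np.arange(120,330,3):   # rays from (236,293): outer rim of brown
    d=np.array([np.cos(np.radians(a)),np.sin(np.radians(a))])
    q=[np.array([236,293])+d*r for r in np.arange(150,215,.5)]
    s=np.array([int(h[int(v),int(u),1]) for u,v in q]); b=np.where(s<90)[0]
    if len(b) and b[0]>0: p.append(q[b[0]])
p=np.array(p);p=p[p[:,0]<236]
A=np.c_[2*p,np.ones(len(p))];s=np.linalg.lstsq(A,(p**2).sum(1),rcond=None)[0];print("rim",w(s[:2]),np.sqrt(s[2]+s[0]**2+s[1]**2)/4)
cv2.imwrite("pics/r3.png",rect(c,C,47)[::-1][:,:,::-1])
i=hsv(47)
for r in range(280,400,12): print(r,[int(v) for v in i[r,260:460:10,1]])
```

```text
t 11.5 tcp [484.7  16.8 132.3] y axis [0.241 0.97  0.   ] F [ 0.  -0.2 -0.4] grip 0.6968106467268401
flame 0.59 [340. 247.] [490.8  26.4] tool [-3.6 10.8 98.3]
flame 0.56 [104. 217.] [ 438.6 -104.9] tool [  15.3 -129.2   98.3]
  box [309. 218.  66.  81.]
plinth_flame 0.66 [291. 224.] [478.4  -3.2] tool [  1.2 -20.9 132.3]
  box [212. 154. 151. 156.]
[ 15  82 198] [ 14  83 207] [ 14  81 210] [ 13 124 247] [ 13 123 247] [ 13 125 244] [ 11 131 169] 
seat [158 208 167 165] full-left/top circle ->  (np.float64(478.0), np.float64(-4.5))
rim (np.float64(478.19238639227603), np.float64(-3.4076579085813705)) 47.18330537884781
280 [0, 0, 0, 1, 0, 0, 6, 79, 79, 79, 80, 81, 81, 82, 81, 81, 111, 9, 17, 18]
292 [1, 0, 0, 0, 0, 23, 81, 81, 81, 83, 81, 79, 82, 81, 80, 82, 78, 20, 17, 14]
304 [0, 1, 0, 0, 0, 82, 83, 78, 82, 81, 82, 82, 81, 80, 79, 82, 81, 45, 15, 17]
316 [0, 0, 0, 0, 59, 79, 80, 82, 82, 81, 83, 84, 83, 80, 82, 80, 80, 82, 14, 14]
328 [0, 0, 1, 0, 77, 76, 78, 80, 81, 81, 82, 82, 81, 78, 81, 80, 81, 76, 12, 12]
340 [0, 0, 0, 13, 76, 74, 72, 76, 80, 82, 83, 82, 80, 83, 82, 80, 80, 81, 10, 8]
352 [48, 105, 134, 121, 70, 70, 72, 71, 76, 80, 82, 82, 80, 81, 81, 81, 81, 81, 10, 12]
364 [123, 124, 126, 124, 67, 65, 65, 69, 73, 79, 83, 84, 83, 83, 83, 81, 83, 82, 15, 17]
376 [122, 124, 123, 123, 63, 58, 60, 64, 70, 73, 78, 83, 83, 83, 81, 83, 84, 81, 12, 12]
388 [126, 124, 124, 125, 59, 55, 55, 57, 64, 71, 77, 81, 83, 82, 82, 83, 82, 20, 12, 10]
```

View pics/r3.png

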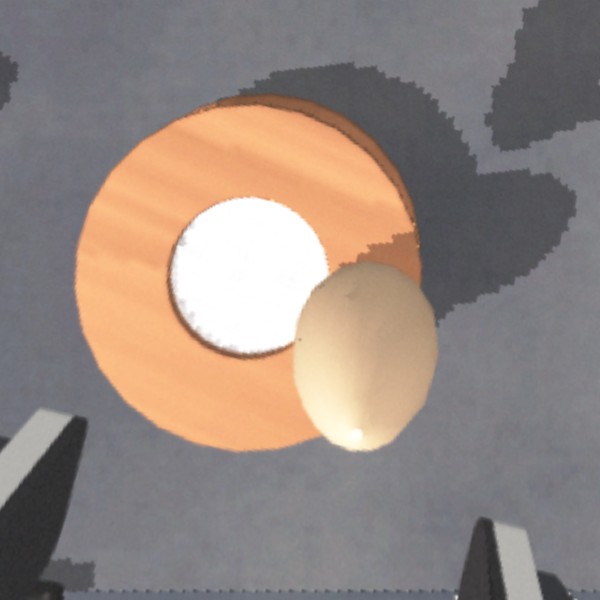

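The re-measured view puts the seat centre at about (478.1,-3.7) mm and the flame's belly circle, (295–438) wide with its top at row 262, centred at about (489,26.5) mm. That offset is 32 mm, inside the stated 30 to 35 mm. I'll do the same manoeuvre here.

>>> send_rows([
  [-0.4,0,0,0,0,0,0.112],
  [-0.4,-0.001,0.0105,0,0,0,0],
  [-0.4,0,0,0.015,0,0,0],
  [-0.4,0,0,0.02,0,0,0],
  [-0.4,0,0,0.02,0,0,0],
  [-0.4,0,0,0.02,0,0,0],
  [-0.4,0,0,0.015,0,0,0],
  [-0.4,0,0,0.005,0,0,0],
  [-0.4,0,-0.003,0,0,0,0],
  [-0.4,0,-0.003,0,0,0,0],
])

```text
time_s: 12.95
eef_pos: [487.5, 19.4, 37.8]
ee_rot: [0.001, 0.177, 0.984, -0.0]
force: [-0.4, 0.0, 0.8]
grip_width: 0.7
grip_force: 0.0
```

>>> send_rows([
  [-0.4,0,-0.002,0,0,0,0],
  [-0.4,0,-0.002,0,0,0,0],
  [-0.4,0,-0.002,0,0,0,0],
  [-0.4,0,-0.002,0,0,0,0],
  [-0.4,0,-0.002,0,0,0,0],
  [-0.4,0,-0.002,0,0,0,0],
  [-0.4,0,-0.002,0,0,0,0],
  [-0.4,0,-0.002,0,0,0,0],
  [-0.4,0,0,0,0,0,0],
  [-0.4,0,0,0,0,0,0],
])

```text
time_s: 14.2
eef_pos: [481.5, 4.7, 37.2]
ee_rot: [-0.0, 0.177, 0.984, -0.0]
force: [0.2, 0.6, -0.1]
grip_width: 0.7
grip_force: 0.0
```

```bash
python3 -c "
from h import *
chk('f4','flame','plinth_flame',(478.1,-3.7),64)"
```

```text
t 14.25 tcp [481.6   4.7  37.2] y axis [ 0.349  0.937 -0.   ] F [-0.5  0.4 -0.5] grip 0.6977573888956252
flame 0.82 [350. 318.] [486.5  14.7] tool [-1.1 11.1  5.2]
flame 0.63 [ 41. 297.] [435.8 -95.3] tool [   7.9 -109.7    5.2]
  box [  0. 267.  75. 105.]
plinth_flame 0.56 [304. 286.] [480.1  -3.6] tool [-1.5 -8.3 37.2]
  box [178. 188. 238. 228.]
centre in tool [ 0.3 -9.1  7.2] upright tip at [288.7 431.1] foot [299.9 312.6]
box 0.92 L 0 R 75 T 267 B 372
pred LR TB [239.6 273.2] [346.8 434.3]
```

>>> send_rows([
  [-0.4,0,-0.002,0,0,0,0],
  [-0.4,0,-0.002,0,0,0,0],
  [-0.4,0,-0.002,0,0,0,0],
  [-0.4,0,-0.002,0,0,0,0],
  [-0.4,0,-0.0015,0,0,0,0],
  [-0.4,0,-0.001,0,0,0,0],
  [-0.4,0,-0.001,0,0,0,0],
  [-0.4,0,-0.001,0,0,0,0],
  [-0.4,0,-0.001,0,0,0,0],
  [-0.4,0,0,0,0,0,0],
])

```text
time_s: 15.75
eef_pos: [476.9, -8.0, 37.3]
ee_rot: [-0.0, 0.177, 0.984, -0.0]
force: [0.6, 0.5, 0.1]
grip_width: 0.698
grip_force: 0.1
```

```bash
sed -i 's/    b=ctrl.boxes_of(stone,c)$/    b=[r for r in ctrl.boxes_of(stone,c) if r["extent"][0]>150]/' h.py; python3 -c "
from h import *
chk('f5','flame','plinth_flame',(478.1,-3.7),64)"
```

```text
t 15.8 tcp [476.9  -8.   37.3] y axis [ 0.349  0.937 -0.   ] F [-0.3  1.2  0.4] grip 0.7028789814547827
flame 0.92 [ 70. 295.] [434.3 -97. ] tool [  8.8 -98.3   5.3]
flame 0.7 [362. 316.] [482.5   6.5] tool [-0.2 15.5  5.3]
  box [279. 278. 123. 160.]
plinth_flame 0.72 [330. 284.] [478.7  -4.6] tool [-0.5  3.8 37.3]
  box [216. 186. 238. 226.]
centre in tool [0.4 4.4 7.3] upright tip at [341.5 430.7] foot [333.7 312.3]
box 0.82 L 279 R 402 T 278 B 438
pred LR TB [284.9 272.9] [392.  433.9]
```

>>> send_rows([
  [-0.4,0,-0.001,0,0,0,0],
  [-0.4,0,-0.001,0,0,0,0],
  [-0.4,0,-0.001,0,0,0,0],
  [-0.4,0,-0.001,0,0,0,0],
  [-0.4,0,-0.001,0,0,0,0],
  [-0.4,0,-0.001,0,0,0,0],
  [-0.4,0,0,0,0,0,0],
  [-0.4,0,0,0,0,0,0],
  [-0.4,0,0,0,0,0,0],
  [-0.4,0,0,0,0,0,0],
])

```text
time_s: 17.3
eef_pos: [474.8, -13.5, 37.3]
ee_rot: [-0.0, 0.177, 0.984, -0.0]
force: [0.5, -0.4, -0.3]
grip_width: 0.698
grip_force: 0.1
```

```bash
python3 -c "
from h import *
chk('f6','flame','plinth_flame',(478.1,-3.7),64)"
```

```text
t 17.35 tcp [474.8 -13.5  37.3] y axis [ 0.349  0.937 -0.   ] F [-1.3  0.4 -0.1] grip 0.7021414891234686
flame 0.9 [ 84. 298.] [435.1 -98.1] tool [  7.7 -93.1   5.3]
flame 0.62 [362. 317.] [480.8   0.9] tool [-0.6 15.6  5.3]
  box [283. 278. 120. 155.]
plinth_flame 0.7 [343. 282.] [478.1  -4.3] tool [ 0.1  9.8 37.3]
  box [233. 188. 234. 227.]
centre in tool [ 0.3 10.3  7.3] upright tip at [364.7 430.8] foot [348.5 312.4]
box 0.81 L 283 R 403 T 278 B 433
pred LR TB [304.7 272.9] [411.9 433.9]
```

Still leaning, about 5 mm short, so a little more.

>>> send_rows([
  [-0.4,0,-0.001,0,0,0,0],
  [-0.4,0,-0.001,0,0,0,0],
  [-0.4,0,-0.0005,0,0,0,0],
  [-0.4,0,0,0,0,0,0],
  [-0.4,0,0,0,0,0,0],
  [-0.4,0,0,0,0,0,0],
  [-0.4,0,0,0,0,0,0],
  [-0.4,0,0,0,0,0,0],
  [-0.4,0,0,0,0,0,0],
  [-0.4,0,0,0,0,0,0],
])

```text
time_s: 18.85
eef_pos: [473.9, -15.9, 37.3]
ee_rot: [-0.0, 0.177, 0.984, -0.0]
force: [0.2, 0.4, -0.4]
grip_width: 0.698
grip_force: 0.1
```

```bash
python3 -c "
from h import *
chk('f7','flame','plinth_flame',(478.1,-3.7),64)"
```

```text
t 18.9 tcp [473.9 -15.9  37.3] y axis [0.349 0.937 0.   ] F [-0.  -0.4  0.6] grip 0.6996003804116816
flame 0.83 [360. 318.] [480.4  -2.4] tool [-1.4 14.9  5.3]
flame 0.67 [ 88. 296.] [434.3 -98.3] tool [  8.3 -91.1   5.3]
  box [281. 281. 122. 155.]
plinth_flame 0.85 [347. 285.] [479.3  -5.5] tool [-1.4 11.6 37.3]
  box [238. 189. 234. 227.]
centre in tool [ 0.3 12.9  7.3] upright tip at [374.5 430.7] foot [354.8 312.3]
box 0.82 L 281 R 403 T 281 B 436
pred LR TB [312.3 272.9] [420.3 433.9]
```

>>> send_rows([
  [-0.4,0,-0.001,0,0,0,0],
  [-0.4,0,-0.001,0,0,0,0],
  [-0.4,0,0,0,0,0,0],
  [-0.4,0,0,0,0,0,0],
  [-0.4,0,0,0,0,0,0],
  [-0.4,0,0,0,0,0,0],
  [-0.4,0,0,0,0,0,0],
  [-0.4,0,0,0,0,0,0],
  [-0.4,0,0,0,0,0,0],
  [-0.4,0,0,0,0,0,0],
])

```text
time_s: 20.4
eef_pos: [473.3, -17.8, 37.3]
ee_rot: [0.0, 0.177, 0.984, -0.0]
force: [-0.6, 0.4, -0.4]
grip_width: 0.7
grip_force: 0.1
```

```bash
python3 -c "
from h import *
chk('f8','flame','plinth_flame',(478.1,-3.7),64)"
```

```text
t 20.45 tcp [473.2 -17.8  37.3] y axis [ 0.349  0.937 -0.   ] F [-0.2 -0.  -0.4] grip 0.7032006389410143
flame 0.75 [ 91. 297.] [434.1 -99.6] tool [  8.1 -90.3   5.3]
flame 0.7 [358. 321.] [480.4  -5.5] tool [-2.4 14.   5.3]
  box [  0. 266. 124. 120.]
plinth_flame 0.59 [356. 283.] [478.9  -3.2] tool [-0.2 15.6 37.3]
  box [241. 189. 239. 226.]
centre in tool [ 0.4 14.9  7.3] upright tip at [382.3 430.7] foot [359.8 312.3]
box 0.57 L 284 R 404 T 280 B 436
pred LR TB [317.2 272.9] [427.  433.9]
```

The foot is at the centre but the box is still shifted, so I'll spend the last view here.

View pics/f8.png

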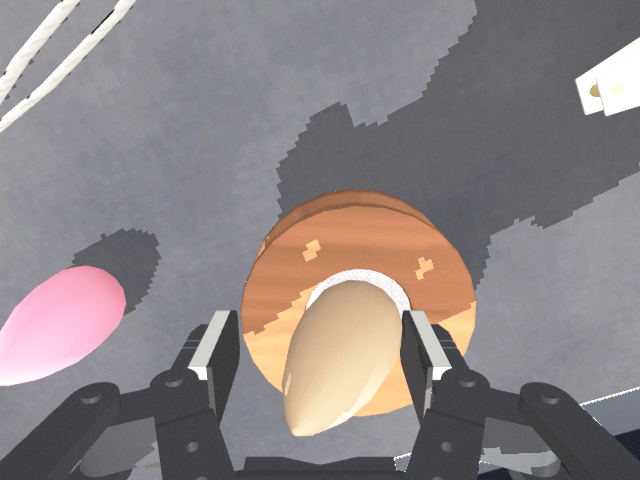

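The flame's foot is in the seat around (360,320), but its tip at (295,433) leans away about 19 degrees, held by the pad on its belly. That is inside its stable range, so backing off slowly should let it settle upright.

>>> send_rows([
  [-0.4,0,0.0005,0,0,0,0],
  [-0.4,0,0.001,0,0,0,0],
  [-0.4,0,0.001,0,0,0,0],
  [-0.4,0,0.001,0,0,0,0],
  [-0.4,0,0.001,0,0,0,0],
  [-0.4,0,0.001,0,0,0,0],
  [-0.4,0,0.001,0,0,0,0],
  [-0.4,0,0.001,0,0,0,0],
  [-0.4,0,0.0005,0,0,0,0],
  [-0.4,0,0,0,0,0,0],
])

```text
time_s: 21.95
eef_pos: [476.0, -10.3, 37.3]
ee_rot: [-0.0, 0.177, 0.984, -0.0]
force: [0.5, 0.3, -0.1]
grip_width: 0.695
grip_force: 0.0
```

```bash
cat >> h.py <<'E'
def tip(c):
    h=cv2.cvtColor(c["img"],cv2.COLOR_RGB2HSV);m=cv2.inRange(h,(8,20,90),(25,105,255));m[:,:240]=0;m[:,440:]=0;m[:250]=0
    m=cv2.morphologyEx(m,cv2.MORPH_OPEN,np.ones((5,5),np.uint8));n,l,st,ce=cv2.connectedComponentsWithStats(m)
    k=1+np.argmax(st[1:,4]);ys,xs=np.where(l==k);print("blob",st[k],"tip",xs[ys>=ys.max()-3].mean().round(1),ys.max())
E
python3 -c "
from h import *
tip(chk('f9','flame','plinth_flame',(478.1,-3.7),64))
c=cv2.imread('pics/f8.png')[:,:,::-1].copy();tip(dict(img=c))"
```

```text
t 22.0 tcp [476.  -10.3  37.3] y axis [ 0.349  0.937 -0.   ] F [-0.2 -0.3  0.5] grip 0.7000988075304693
flame 0.68 [339. 310.] [476.1  -3.2] tool [2.4 6.6 5.3]
flame 0.55 [ 72. 298.] [434.8 -99.2] tool [  7.6 -97.7   5.3]
  box [291. 276. 105. 157.]
plinth_flame 0.76 [337. 285.] [479.5  -4.2] tool [-1.1  6.9 37.3]
  box [222. 188. 233. 226.]
centre in tool [0.3 6.9 7.3] upright tip at [350.9 430.7] foot [339.7 312.3]
box 0.75 L 291 R 396 T 276 B 433
pred LR TB [292.9 272.9] [400.1 433.9]
blob [  240   276   161   158 14554] tip 350.7 433
blob [  248   280   155   156 14396] tip 304.0 435
```

It settled upright: the tip is at (350.7,433) against the predicted (350.9,430.7), and the foot is at centre. Now I centre, rise clear, and check everything from above.

>>> send_rows([
  [-0.4,0,0.0035,0,0,0,0],
  [-0.4,0,0.0035,0,0,0,0],
  [-0.4,0,0,-0.015,0,0,0],
  [-0.4,0,0,-0.025,0,0,0],
  [-0.4,0,0,-0.04,0,0,0],
  [-0.4,0,0,-0.04,0,0,0],
  [-0.4,0,0,-0.03,0,0,0],
  [-0.4,0,0,-0.01,0,0,0],
  [-0.4,0,0,0,0,0,0],
  [-0.4,0,0,0,0,0,0],
])

```text
time_s: 23.5
eef_pos: [478.0, -3.6, 196.2]
ee_rot: [-0.001, 0.177, 0.984, 0.0]
force: [-0.1, -0.0, 0.1]
grip_width: 0.7
grip_force: 0.0
```

>>> send_rows([
  [-0.4,0.04,0,0,0,0,0],
  [-0.4,0.04,0,0,0,0,0],
  [-0.4,0.03,0,0,0,0,0],
  [-0.4,0,0,0,0,0,0],
  [-0.4,0,0,0,0,0,0],
  [-0.4,0,0,0,0,0,0],
  [-0.4,0,0,0,0,0,0],
  [-0.4,0,0,0,0,0,0],
  [-0.4,0,0,0,0,0,0],
  [-0.4,0,0,0,0,0,0],
])

```text
time_s: 24.75
eef_pos: [375.4, 34.7, 197.3]
ee_rot: [-0.0, 0.177, 0.984, -0.0]
force: [-0.2, 0.3, -0.4]
grip_width: 0.702
grip_force: 0.0
```

Run:
```python
from h import *
for v in("scene","top"):
    c=ctrl.capture(v);save(c,"end_"+v);print(v)
    for q,z in dict(plinth_point=0,plinth_flame=0,plinth_obelisk=0,point=30,flame=30,obelisk=30,loupe=0,jar=0,loose_stone=0).items():
        for r in ctrl.landmark_of(q,c)[:2]: print(q,round(r["score"],2),px2w(r["point"],c,z)[:2],end="  ")
        print()
    for n,C,h in(("point",(470.8,261.5),66),("flame",(478.1,-3.7),64)):
        print(n,"pred foot",w2px([*C,30],c),"tip",w2px([*C,30+h],c),[np.round(b["extent"]).tolist() for b in ctrl.boxes_of(n,c)[:2]])
```

```text
scene
plinth_point 0.77 [477.5 267.5]  
plinth_flame 0.88 [468.4   2.5]  
plinth_obelisk 0.68 [ 467.  -269.5]  
point 0.85 [461.6 267.9]  point 0.22 [ 552.9 -144.1]  
flame 0.81 [477.8  -7.1]  flame 0.79 [ 414.  -128.6]  
obelisk 0.72 [ 475.2 -267. ]  
loupe 0.78 [427.3 136.4]  
jar 0.7 [470.5 272.1]  
loose_stone 0.66 [542.8 133. ]  
point pred foot [228.1 203.9] tip [223.2 179.3] [[215.0, 180.0, 22.0, 30.0], [385.0, 233.0, 63.0, 30.0]]
flame pred foot [335.8 246.6] tip [335.8 222.4] [[325.0, 225.0, 15.0, 28.0], [370.0, 274.0, 17.0, 27.0]]
top
plinth_point 0.63 [469.2 259.7]  plinth_point 0.59 [ 574.3 -127.1]  
plinth_flame 0.94 [482.8   6.9]  
plinth_obelisk 0.96 [ 473.  -265.2]  
point 0.8 [470.4 264. ]  
flame 0.74 [478.5  -2.2]  flame 0.66 [ 444.2 -111.9]  
obelisk 0.5 [ 474.1 -272.3]  
loupe 0.76 [429.2 128.8]  
jar 0.66 [ 520.  -127.2]  
loose_stone 0.55 [478.   -5.6]  loose_stone 0.54 [550.9 138.1]  
point pred foot [199.7 243.1] tip [188.9 242.1] [[187.0, 240.0, 18.0, 12.0]]
flame pred foot [333.3 242. ] tip [333.3 240.9] [[326.0, 232.0, 17.0, 18.0], [381.0, 250.0, 20.0, 17.0]]
```

```bash
python3 -c "
from rig import ctrl
print(ctrl.finish_job())"
```

```text
the job is handed in; nothing more can be done
None
```

The crystal point and the flame stone both stand upright in their plinth seats, going by the final camera measurements. The obelisk and the other things were left alone, and the job was handed in at about 25 s; the flame leaned about 19 degrees mid-push, then settled when I backed off.

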